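# Clamp a cross tube in the frame jig with its turnbuckle

### The arm

A 6-joint arm with a two-finger parallel gripper is mounted at the origin on the work surface. World frame = base frame: x ahead of the robot, y to its left, z up, the work surface at z = 0. Lengths are in m, angles in rad, forces in N, time in s.
With the tool pointing down it reaches from about 0.325 to 0.85 m from the base axis. Payload 4.4 kg.
Tool frame: the origin (TCP) lies on the centre line of the jaws, within the pads' length; the fingertips stand 25 mm ahead of it and the grasp point (between the pads) lies 6 mm ahead of it; z points along the fingers, y is the line along which they close (so a half turn about z gives the same grasp; the last joint's range is limited). The gripper opens to 94 mm and grips with 3 to 60 N. Pads are 16 mm wide; open, the fingers measure 119 mm over their backs; the gripper's body (75 mm by 177 mm) begins 78 mm behind the grasp point.
Start: joints at [0.956, 0.207, 1.542, -0, 1.393, -0.15], TCP at [0.258, 0.514, 0.23] pointing down, gripper open.
Joint ranges: [-2.73, 2.73], [-0.86, 2.22], [0.23, 2.46], [-1.11, 4.25], [0.08, 2.63], [-2.82, 2.82]. Speed limits (rad/s): [2.79, 2.79, 3.14, 3.14, 3.14, 3.14].

### API

Orientations are given as a unit quaternion [x, y, z, w].
In Python, from plant import bot, viewer gives the robot as it stands.
- The arm moves only by the tool apply_moves, never from a script. Its argument "steps" is one flat list of numbers, 7 for each row, row after row: the shift along the tool's x, y, z normalised to -1 to 1, where 1 is 300 mm, then the turn, a rotation vector about the tool's x, y, z normalised to -1 to 1, where 1 is 180 degrees, then the opening, from -1 (shut) to 1 (fully open). In form: [dx, dy, dz, wx, wy, wz, jaw, dx, dy, dz, wx, wy, wz, jaw, ...]. A call has 1 to 8 rows; each row is the pose to reach, as a shift and turn from the pose commanded when the call began, along the tool's axes at that moment, turning the shorter way round; what a row does not reach only later rows make up. A row lasts 1/8 s, in which the tool goes at most 62.5 mm and 10.7 degrees, less where a joint would pass 70% of its speed; a pose out of reach is approached as far as the arm can. A call with a number of a shift or a turn outside -1 to 1 is refused whole. A call with a gripper value outside its range is refused whole. The fingers move at their own pace and stop on an object; "newtons" is the grip in N (left out, the last holds). Time passes only in rows, so rows that repeat a pose let the fingers close. It gives the time, the measured TCP pose, the force, the opening and the grip force at its end, in the units of the state.
- bot.get_state(): the state, without advancing time (a new reading comes with each control period).
- viewer.capture(name): name is "scene" or "top" or "wrist"; returns (picture, depth): 420x560x3 uint8, red, green, blue; 420x560 float32, m along the optical axis (not along the pixel's ray), 0 where there is no reading.
- viewer.calibration(name): a dict with "mtx" (3x3 intrinsics, pixels), "D" ([k1, k2, p1, p2, k3] as OpenCV has them; the pictures are not rectified), "view" (4x4, takes a point from world to camera coordinates). Camera axes: x right, y down, z forward; pixel columns grow to the right and rows downward; lengths in m; the calibration is good to about 2 mm. A picture is of the moment at which its call begins: read the wrist's pose just before it. calibration takes no time and is no camera call; for the wrist camera it gives the pose at the moment of the call.
- bot.hand_in(): hands the job in; it is judged then, once.
The state is a dict: "t": time; "joint_pos": joint angles; "qd": joint speeds; "tau": joint torques, N m; "tcp_pos": TCP position; "eef_rot": TCP orientation; "wrist_force": force on the tool from outside, world axes, zero at the start; "wrist_torque": the same for the moment, N m; "width": finger opening in m; "grip_force": force on a finger pad.
Only numpy, scipy, OpenCV 4.12 (cv2) and the standard library are available. Lean on these libraries where they do the work, as an engineer would, in place of code of your own. Each camera call takes 0.05 s, during which the arm holds its last target. There are 200 camera calls.

### The job

Set the long square tube down in the two U-shaped rests of the jig, between its two legs. Then wind the turnbuckle by its spokes, tops going away from the robot, so that both legs draw in together and hold the tube snugly, feeling for the resistance and stopping before it is overtightened. Let go of everything and leave the other things on the table alone.

Things in the scene. Friction and masses are not known exactly. Their poses are not given: they have to be found in the camera images.
- tube_mid (a point): Centre of the long square steel tube (30 x 30 mm, 160 mm long, 0.2 to 0.4 kg), which starts lying on the table; the shorter one (80 mm) is the offcut. Its y axis runs along the tube (either way round), z is up, so the underside is 15 mm below this point.
- tube: The same long square tube; this origin is at the centre of its underside, 15 mm below its middle.
- seat (a point): Where the tube's middle belongs: midway between the legs, 52 mm above the table. y runs from leg to leg (the tube's direction), x points away from the robot to the turnbuckle, z up. The tube lies on two U rests at y = +45 and -45 mm, each 14 mm long in y; their floors are 15 mm below this point, their side lugs 10 mm high with 4 mm play each side of the tube. Fingers fit between the rests.
- jig: The jig's fixed steel bed, 250 x 310 mm, 12 mm thick, on the table; origin on the table 70 mm beyond the seat in the seat's x, same axes.
- leg_left: Left (+y) sliding leg. It slides only along the jig's y, by turning the turnbuckle. Origin: nominal middle of the flat 50 x 50 mm pad face that bears on the tube's end. The pad is screwed in or out by hand on its stud, so the true face stands up to 3 mm nearer or farther than this point, and sits on stiff springs (1 mm per 40 N). At the start the faces stand 3 to 15 mm clear of a centred tube.
- leg_right: Right (-y) sliding leg, mirror image of the left one, its pad likewise up to 3 mm off the origin, which is the nominal middle of the face that bears on the tube's other end.
- hub (a point): Centre of the turnbuckle body, 140 mm beyond the seat in the seat's x, 105 mm above the table. Turns with the body; y is the level screw axis (the jig's y). Four 9 mm spokes point along +x, -x, +z, -z in the plane y = -30 mm; at each end, centred 60 mm from here at y = 0, a grip sleeve lies along y. Body 32 mm thick at the spokes; 26 mm collars 42 to 60 mm out along y; leg uprights 85 mm out, 125 mm high.
- grip (a point): Centre of the sleeve on the spoke along the hub's +x: a steel cylinder 16 mm in diameter and 50 mm long, parallel to the screw axis, that spins freely on its pin (the four are alike). It can be pinched from above across its diameter, or pushed, and swung in an arc of 60 mm radius about the screw axis while the gripper keeps pointing down.
- turnbuckle: Same point and axes as the hub. Turning about +y (top spoke away from the robot) draws both legs in, 3.5 mm each per rad; 1.3 to 5 rad in all, so re-grasp spokes. Friction holds it where left: free running takes 10 N at a sleeve (0.6 N m). When the legs clamp the tube it climbs 1 N per 9 N of clamping: snug is 40 to 75 N, 5 to 8 N more than free running; over 110 N (13 N more) is too tight.
- offcut_mid (a point): Centre of the short square offcut (30 x 30 x 80 mm) lying near the tube; leave alone.
- hammer: Hammer lying on the table, 260 mm long; leave alone.
- can: Grey can standing on the table, 66 mm in diameter, 110 mm high, origin under its base; leave alone.
Things that resemble listed ones, but are neither listed nor needed, are in the scene too. What is shaped like the tube but pink or red is not meant.

How it is judged:
On the way, in this order (a step that is already met when the one before it is completed fails the run):
1. the tube lies in the two rests between the legs, let go and not yet clamped (horizontal distance between tube_mid and seat below 0.01 m and z of tube_mid in the frame of seat between -0.004 and 0.004 m and angle between the y axis of tube_mid and the y axis of seat, either way round below 0.12 rad and contact force between the fingers and tube below 0.1 N and linear speed of tube below 0.02 m/s and contact force between each of leg_left, leg_right and tube below 5 N), for 0.2 s.
2. both legs bear on the tube with 40 N or more (contact force between each of leg_left, leg_right and tube above 40 N), for 0.2 s.
At the end, for the whole second after the job is handed in: The long tube lies in the two rests (within 10 mm of its place along the jig, 4 mm in height and 0.12 rad), both legs press on its ends with 32 to 85 N, and tube and turnbuckle are at rest and untouched (horizontal distance between tube_mid and seat below 0.01 m and z of tube_mid in the frame of seat between -0.004 and 0.004 m and angle between the y axis of tube_mid and the y axis of seat, either way round below 0.12 rad and contact force between leg_left and tube between 32 and 85 N and contact force between leg_right and tube between 32 and 85 N and contact force between the fingers and tube below 0.1 N and contact force between the fingers and turnbuckle below 0.1 N and linear speed of tube below 0.01 m/s and angular speed of turnbuckle below 0.05 rad/s).
It fails at once if the tube is overtightened (a leg presses with more than 115 N) (contact force between any of leg_left, leg_right and tube above 115 N).
It fails at once if the offcut is disturbed (moved more than 30 mm) (distance of offcut_mid from where it was at the start of the episode above 0.03 m).
It fails at once if the hammer is disturbed (moved more than 30 mm) (distance of hammer from where it was at the start of the episode above 0.03 m).
It fails at once if the can is disturbed (moved more than 30 mm) (distance of can from where it was at the start of the episode above 0.03 m).
It also fails if it takes over 72 s, if anything falls off the work surface, if the arm or the gripper's body presses on something with over 40 N, if the wrist force passes 120 N, or if a joint passes its speed limit or range.

## Working session

There is one attempt and no reset: what is moved stays moved. The work goes in short steps, Python scripts to look and compute and a tool call to move; the robot and the scene stay as the last step left them, time stands still between calls to the robot, and variables do not carry over. Pictures are saved under pics/ and viewed, at most 10 in all, crops included, and the job is handed in when it is done.

Besides the shell and the picture viewer there is one more tool, called after ">>>" as name(argument=value, ...) on one line, values as JSON. apply_moves: Moves the arm, as the interface text tells. Its arguments: {"type":"object","properties":{"steps":{"type":"array","items":{"type":"number"}},"newtons":{"type":"number"}},"required":["steps"]}

```bash
mkdir -p pics; cat > h.py <<'E'
import numpy as np, cv2
from plant import bot, viewer
def cap(n):
    c=viewer.calibration(n); p,d=viewer.capture(n); return p,d,c
def pts(d,c):
    K=np.array(c["mtx"],float);D=np.array(c["D"],float);V=np.array(c["view"],float)
    h,w=d.shape;u,v=np.meshgrid(np.arange(w),np.arange(h))
    n=cv2.undistortPoints(np.stack([u,v],-1).reshape(-1,1,2).astype(np.float64),K,D).reshape(h,w,2)
    P=np.dstack([n*d[...,None],d]); R=V[:3,:3];t=V[:3,3]
    return (P-t)@R
def onplane(uv,z,c):
    K=np.array(c["mtx"],float);D=np.array(c["D"],float);V=np.array(c["view"],float)
    n=cv2.undistortPoints(np.array(uv,float).reshape(-1,1,2),K,D).reshape(-1,2)
    r=np.c_[n,np.ones(len(n))]@V[:3,:3]; o=-V[:3,:3].T@V[:3,3]
    return o+r*((z-o[2])/r[:,2])[:,None]
E
python3 - <<'E'
from h import *
for n in("top","scene"):
    p,d,c=cap(n); cv2.imwrite(f"pics/{n}1.png",p[...,::-1]); np.savez(f"{n}1.npz",p=p,d=d)
    V=np.array(c["view"]);print(n,-V[:3,:3].T@V[:3,3],(d>0).mean())
print(bot.get_state())
E
```

```text
top [ 0.27122936 -0.07372781  1.4673209 ] 0.9962244897959184
scene [ 0.87671726 -0.66398991  0.58022863] 0.9961224489795918
{'t': 0.1, 'joint_pos': array([ 9.55530814e-01,  2.07336860e-01,  1.54277659e+00, -1.40566530e-05,
        1.39347492e+00, -1.50514937e-01]), 'qd': array([ 5.25546658e-04, -1.27828144e-05, -3.97300866e-03,  6.24904647e-04,
        1.70488123e-03,  6.99222341e-04]), 'tau': array([-3.98636848e-04, -3.71864390e+01, -2.82292432e+01,  7.00182701e-02,
        3.11267178e-02, -6.70337522e-05]), 'tcp_pos': array([0.25735263, 0.51345742, 0.22942204]), 'eef_rot': array([ 2.30288289e-01,  9.73121939e-01, -9.28185476e-04, -3.66386483e-04]), 'wrist_force': array([-0.12510283,  0.06263002,  0.09934429]), 'wrist_torque': array([0.01160283, 0.06011204, 0.00643701]), 'grip_force': 0.0, 'width': 0.09394785183754982}
```

View pics/top1.png

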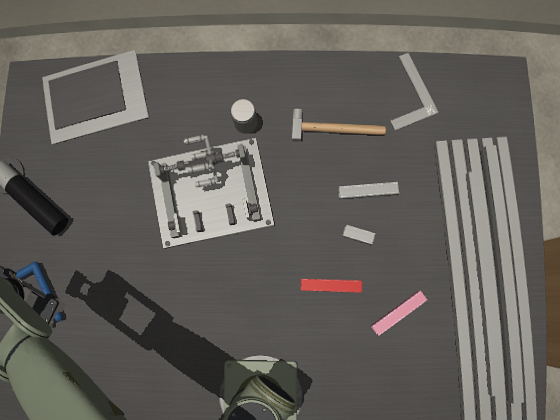

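View pics/scene1.png

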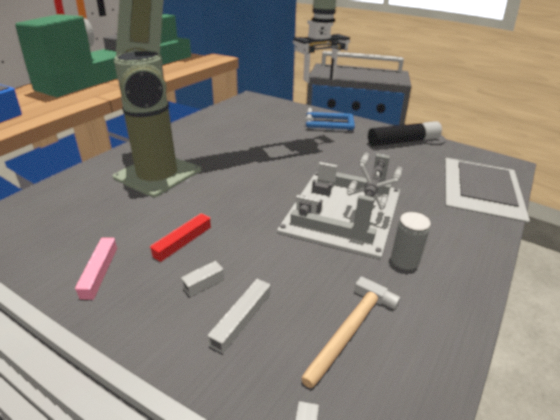

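The top view shows four tube-like bars: grey long one (369,190), grey short one (360,235), red (331,286) and pink (399,313). The long grey one fits "long tube", and the short grey one is the offcut. The jig is at (211,193), the can at (243,113) and the hammer at (340,128).

```bash
python3 - <<'E'
from h import *
z=np.load("top1.npz");p,d=z["p"],z["d"];c=viewer.calibration("top")
P=pts(d,c); Z=P[...,2]; print("table z",np.median(Z[150:300,300:420]))
def rect(m,name,zp):
    cs,_=cv2.findContours(m.astype(np.uint8),cv2.RETR_EXTERNAL,cv2.CHAIN_APPROX_NONE)
    for k in cs:
        if cv2.contourArea(k)<150: continue
        W=onplane(k.reshape(-1,2),zp,c)[:,:2].astype(np.float32)
        (x,y),s,a=cv2.minAreaRect(W); q=k.reshape(-1,2).mean(0)
        B=cv2.boxPoints(((x,y),s,a)); e=[B[1]-B[0],B[2]-B[1]]; e=max(e,key=np.linalg.norm)
        print(name,q.round(),"c",round(x,4),round(y,4),"size",np.round(s,4),"long dir deg",round(np.degrees(np.arctan2(e[1],e[0])),2))
g=np.zeros(Z.shape,bool);g[170:260,330:410]=1
mx=p.max(-1).astype(int);mn=p.min(-1)
rect(g&(mx>110),"colour bars",0.03)
rect(g&(Z>0.02)&(Z<0.04),"depth bars",0.03)
j=np.zeros(Z.shape,bool);j[130:255,140:280]=1
rect(j&(Z>0.007)&(Z<0.2)&(mx>30),"bed",0.012)
cr=lambda a,b,e,f,s:cv2.resize(p[a:b,e:f,::-1],None,fx=s,fy=s,interpolation=cv2.INTER_CUBIC)
A=cr(130,255,140,280,4);B=cr(175,250,330,410,3)
o=np.zeros((500,800,3),np.uint8);o[:,:560]=A;o[:225,560:800]=B
cv2.imwrite("pics/crop.png",o)
E
```

```text
table z 0.0005775738705105051
colour bars [359. 234.] c 0.4324 -0.2596 size [0.0841 0.0313] long dir deg 73.39
colour bars [368. 189.] c 0.5529 -0.2893 size [0.0332 0.1633] long dir deg -85.18
depth bars [359. 234.] c 0.4315 -0.2603 size [0.0791 0.032 ] long dir deg 72.13
depth bars [368. 189.] c 0.5529 -0.2905 size [0.0323 0.1603] long dir deg -85.3
bed [209. 186.] c 0.5685 0.1462 size [0.2937 0.3137] long dir deg -78.09
```

View pics/crop.png

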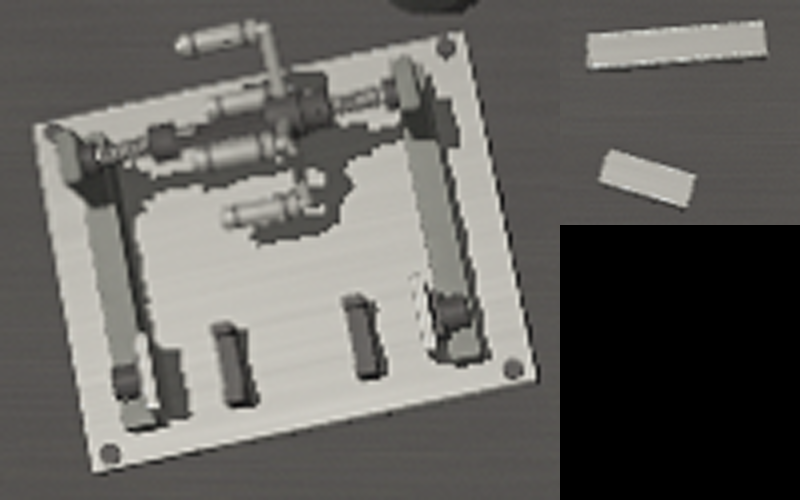

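The crop shows the long tube (its centre is at top-view px 369,190) and the separate offcut. The jig's bed corners are at px (149,161), (256,138), (274,225) and (163,248), the rests at about (198,221) and (230,214), and the sleeves at about (195,140), (199,156), (201,168) and (206,183).

```bash
python3 - <<'E'
from h import *
z=np.load("top1.npz");p,d=z["p"],z["d"];c=viewer.calibration("top")
P=pts(d,c); Z=P[...,2]
j=np.zeros(Z.shape,bool);j[130:255,140:280]=1
# bed lines: fit rect to bed-level points via hull of z in .006...018
m=j&(Z>0.0075)&(Z<0.018)&(p.max(-1)>60)
X=P[m][:,:2].astype(np.float32)
(x,y),s,a=cv2.minAreaRect(X);print("bed",x,y,s,a)
# corner bolts
cr=np.array([[35,125],[465,33],[535,380],[92,472]])/4+[140,130]
C=onplane(cr,.012,c)[:,:2];print(C.round(4),C.mean(0)); yv=(C[0]-C[1])+(C[3]-C[2]);xv=(C[0]-C[3])+(C[1]-C[2])
print(np.degrees(np.arctan2(-yv[0],yv[1])),np.degrees(np.arctan2(xv[1],xv[0])),np.linalg.norm(yv)/2,np.linalg.norm(xv)/2)
np.save("C.npy",C)
yaw=np.arctan2(-yv[0],yv[1]); o=C.mean(0)
R=np.array([[np.cos(yaw),-np.sin(yaw)],[np.sin(yaw),np.cos(yaw)]])
L=(P[...,:2]-o)@R  # jig frame
def show(m,n):
    k,lab,st,ce=cv2.connectedComponentsWithStats(m.astype(np.uint8))
    for i in range(1,k):
        if st[i,4]<12: continue
        q=lab==i; print(n,ce[i].round(),"n",st[i,4],"jig x",np.percentile(L[q][:,0],[3,50,97]).round(3),"y",np.percentile(L[q][:,1],[3,50,97]).round(3),"z",np.percentile(Z[q],[3,50,97]).round(3))
show(j&(abs(L[...,1])<.075)&(L[...,0]<-.03)&(Z>0.025),"rest")
show(j&(abs(L[...,1])<.08)&(L[...,0]>-.03)&(Z>0.03)&(Z<.085),"low")
show(j&(abs(L[...,1])<.08)&(L[...,0]>-.03)&(Z>0.085)&(Z<.135),"mid")
show(j&(abs(L[...,1])<.08)&(L[...,0]>-.03)&(Z>0.135),"hi")
show(j&(abs(L[...,1])>.075)&(Z>0.025),"leg")
E
```

```text
bed 0.553980827331543 0.1491207778453827 (0.3855823576450348, 0.345613032579422) 89.61590576171875
[[ 0.6382  0.3173]
 [ 0.7015  0.016 ]
 [ 0.4586 -0.0335]
 [ 0.3953  0.2677]] [0.54840839 0.14186644]
11.867482374287134 11.5318349220495 0.30787294266358944 0.2478722459649504
rest [230. 213.] n 117 jig x [-0.1   -0.072 -0.047] y [-0.051 -0.045 -0.038] z [0.029 0.039 0.049]
rest [197. 220.] n 131 jig x [-0.1   -0.073 -0.047] y [0.039 0.046 0.053] z [0.029 0.038 0.05 ]
low [199. 155.] n 84 jig x [0.089 0.096 0.103] y [-0.015  0.007  0.026] z [0.054 0.059 0.065]
low [206. 181.] n 132 jig x [0.008 0.016 0.028] y [-0.032 -0.004  0.026] z [0.074 0.08  0.084]
mid [202. 160.] n 504 jig x [0.043 0.064 0.097] y [-0.072 -0.022  0.071] z [0.093 0.115 0.129]
hi [195. 139.] n 135 jig x [0.11  0.116 0.125] y [-0.03  -0.002  0.024] z [0.136 0.142 0.148]
hi [200. 167.] n 145 jig x [0.029 0.036 0.048] y [-0.031 -0.004  0.024] z [0.144 0.162 0.168]
leg [244. 130.] n 16 jig x [0.145 0.146 0.153] y [-0.136 -0.126 -0.114] z [0.026 0.031 0.04 ]
leg [247. 183.] n 808 jig x [-0.098 -0.008  0.081] y [-0.121 -0.109 -0.087] z [0.037 0.046 0.127]
leg [169. 199.] n 870 jig x [-0.099 -0.002  0.08 ] y [0.085 0.107 0.121] z [0.033 0.047 0.126]
```

```bash
cat >> h.py <<'E'
from scipy.spatial.transform import Rotation as Ro
def go(*targets):
    """targets (x,y,z,yaw_of_tool_y_deg): prints normalised rows from the present pose"""
    s=bot.get_state(); p=s["tcp_pos"];R=Ro.from_quat(s["eef_rot"])
    for x,y,z,a in targets:
        a=np.radians(a);Y=np.array([np.cos(a),np.sin(a),0]);Z=np.array([0,0,-1.]);T=Ro.from_matrix(np.c_[np.cross(Y,Z),Y,Z])
        print(np.r_[R.inv().apply(np.array([x,y,z])-p)/.3,(R.inv()*T).as_rotvec()/np.pi].round(4).tolist())
def jig(x,y,z): # jig frame -> world
    o=np.array([.5484,.1419]);a=np.radians(11.7);c,s=np.cos(a),np.sin(a)
    return o[0]+c*x-s*y,o[1]+s*x+c*y,z
def st():
    s=bot.get_state();print("t",round(s["t"],3),"p",s["tcp_pos"].round(4),"F",s["wrist_force"].round(2),"w",round(s["width"],4),"g",round(s["grip_force"],2))
E
python3 -c "
from h import *
go((.38,.13,.23,4.8))"
```

```text
[-0.9383, -0.9594, -0.0003, -0.0006, 0.0002, 0.3254]
```

>>> apply_moves(steps=[-0.938,-0.959,0,0,0,0.3255,0.3,-0.938,-0.959,0,0,0,0.3255,0.3,-0.938,-0.959,0,0,0,0.3255,0.3,-0.938,-0.959,0,0,0,0.3255,0.3,-0.938,-0.959,0,0,0,0.3255,0.3,-0.938,-0.959,0,0,0,0.3255,0.3,-0.938,-0.959,0,0,0,0.3255,0.3,-0.938,-0.959,0,0,0,0.3255,0.3], newtons=40)

```text
t: 1.1
tcp_pos: [0.3805, 0.1292, 0.2302]
eef_rot: [0.679, 0.735, -0.0, -0.0]
wrist_force: [-0.3, 0.8, -0.7]
width: 0.0608
grip_force: 0.0
```

```bash
python3 -c "
from h import *
st();go((.553,-.155,.2,4.8),(.553,-.29,.13,4.8))"
```

```text
t 1.1 p [0.3805 0.1292 0.2302] F [-0.33  0.8  -0.75] w 0.0608 g 0.0
[-0.9899, 0.4984, 0.1002, -0.0002, -0.0, -0.0015]
[-1.4385, 0.463, 0.3335, -0.0002, -0.0, -0.0015]
```

>>> apply_moves(steps=[-0.99,0.498,0.1,0,0,-0.0015,0.3,-0.99,0.498,0.1,0,0,-0.0015,0.3,-0.99,0.498,0.1,0,0,-0.0015,0.3,-0.99,0.498,0.1,0,0,-0.0015,0.3,-0.99,0.498,0.1,0,0,-0.0015,0.3,-0.99,0.498,0.1,0,0,-0.0015,0.3])

```text
t: 1.85
tcp_pos: [0.5552, -0.154, 0.1993]
eef_rot: [0.676, 0.737, -0.0, -0.001]
wrist_force: [-0.7, -0.2, -0.9]
width: 0.0609
grip_force: 0.0
```

```bash
python3 -c "
from h import *
st();go((.553,-.29,.15,4.8))"
```

```text
t 1.85 p [ 0.5552 -0.154   0.1993] F [-0.67 -0.2  -0.88] w 0.0609 g 0.0
[-0.4512, -0.0463, 0.1639, -0.0003, -0.0003, 0.001]
```

>>> apply_moves(steps=[-0.451,-0.046,0.164,0,0,0.001,0.3,-0.451,-0.046,0.164,0,0,0.001,0.3,-0.451,-0.046,0.164,0,0,0.001,0.3,-0.451,-0.046,0.164,0,0,0.001,0.3])

```text
t: 2.35
tcp_pos: [0.5519, -0.2878, 0.1504]
eef_rot: [0.677, 0.736, 0.0, -0.001]
wrist_force: [0.1, -0.0, 0.7]
width: 0.0611
grip_force: 0.0
```

```bash
python3 - <<'E'
from h import *
st();p,d,c=cap("wrist");cv2.imwrite("pics/w1.png",p[...,::-1])
P=pts(d,c);m=((P[...,2]>.022)&(P[...,2]<.04)&(abs(P[...,0]-.553)<.05)&(abs(P[...,1]+.29)<.12)).astype(np.uint8)
cs,_=cv2.findContours(m,0,1)
for k in cs:
    if cv2.contourArea(k)>300:
        W=onplane(k.reshape(-1,2),.03,c)[:,:2].astype(np.float32);print(cv2.minAreaRect(W),k.reshape(-1,2).min(0),k.reshape(-1,2).max(0))
go((.553,-.29,.028,4.8))
E
```

```text
t 2.35 p [ 0.5519 -0.2878  0.1504] F [ 0.11 -0.01  0.75] w 0.0611 g 0.0
((0.5527122020721436, -0.2894400954246521), (0.0300065279006958, 0.1594797968864441), 4.48572301864624) [260 122] [295 290]
[-0.0108, 0.0013, 0.4105, -0.0001, -0.0005, 0.0006]
```

View pics/w1.png

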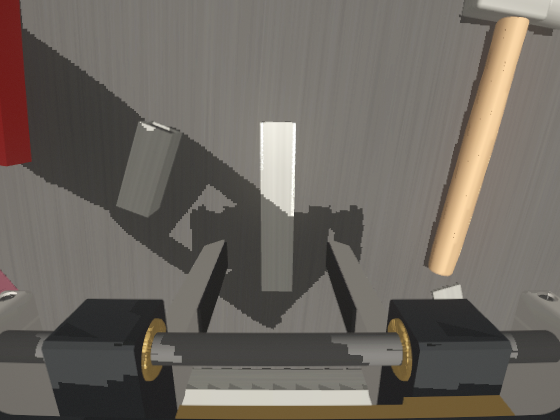

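The wrist view shows the long tube at px (260–295, 122–290), centred between the fingers. The offcut is at (150,170) and the hammer is to the right. Descending to grasp the tube.

>>> apply_moves(steps=[-0.006,0.003,0.4,0,0,0.002,0.3,-0.006,0.003,0.4,0,0,0.002,0.3,-0.006,0.003,0.408,0,0,0.002,0.3,-0.006,0.003,0.408,0,0,0.002,-0.5,-0.006,0.003,0.408,0,0,0.002,-0.6,-0.006,0.003,0.408,0,0,0.002,-0.7,-0.006,0.003,0.408,0,0,0.002,-0.7,-0.006,0.003,0.408,0,0,0.002,-0.7])

```text
t: 3.4
tcp_pos: [0.5532, -0.2907, 0.0299]
eef_rot: [0.679, 0.734, -0.0, 0.0]
wrist_force: [-1.0, 1.1, 7.5]
width: 0.0296
grip_force: 40.0
```

```bash
python3 -c "
from h import *
st();go((.553,-.29,.2,8),(.5,-.1,.2,11.7))"
```

```text
t 3.4 p [ 0.5532 -0.2907  0.0299] F [-0.98  1.05  7.5 ] w 0.0296 g 40.0
[0.0024, -0.0004, -0.5669, -0.0, 0.0, -0.0194]
[0.6476, -0.1268, -0.567, -0.0, 0.0, -0.04]
```

>>> apply_moves(steps=[0,0,-0.2,0,0,0,-0.7,0,0,-0.4,0,0,0,-0.7,0.05,0,-0.55,0,0,-0.03,-0.7,0.648,-0.127,-0.567,0,0,-0.04,-0.7,0.648,-0.127,-0.567,0,0,-0.04,-0.7,0.648,-0.127,-0.567,0,0,-0.04,-0.7,0.648,-0.127,-0.567,0,0,-0.04,-0.7,0.648,-0.127,-0.567,0,0,-0.04,-0.7])

```text
t: 4.4
tcp_pos: [0.4997, -0.0998, 0.1985]
eef_rot: [0.631, 0.776, -0.0, -0.0]
wrist_force: [0.9, -0.8, -4.2]
width: 0.0297
grip_force: 40.0
```

```bash
python3 -c "
from h import *
st();print(jig(-.07,-.0013,0));go(jig(-.07,-.0013,.2)+(11.9,))"
```

```text
t 4.4 p [ 0.4997 -0.0998  0.1985] F [ 0.92 -0.83 -4.2 ] w 0.0297 g 40.0
(np.float64(0.48011802674043985), np.float64(0.12643189967123583), 0)
[0.7515, 0.0894, -0.0053, -0.0001, 0.0001, -0.0009]
```

>>> apply_moves(steps=[0.7515,0.0895,0,0,0,0,-0.7,0.7515,0.0895,0,0,0,0,-0.7,0.7515,0.0895,0,0,0,0,-0.7,0.7515,0.0895,0,0,0,0,-0.7,0.7515,0.0895,0,0,0,0,-0.7,0.7515,0.0895,0,0,0,0,-0.7])

```text
t: 5.15
tcp_pos: [0.4812, 0.1253, 0.1986]
eef_rot: [0.632, 0.775, -0.0, 0.0]
wrist_force: [0.5, -0.9, -4.5]
width: 0.0299
grip_force: 40.0
```

```bash
python3 - <<'E'
from h import *
st();p,d,c=cap("wrist");cv2.imwrite("pics/w2.png",p[...,::-1]);np.savez("w2.npz",p=p,d=d,**{k:np.array(c[k]) for k in c})
s,ds,c2=cap("scene");cv2.imwrite("pics/s2.png",s[...,::-1]);
P=pts(d,c);L=P.copy();o=np.array(jig(0,0,0)[:2]);a=np.radians(11.7);R=np.array([[np.cos(a),-np.sin(a)],[np.sin(a),np.cos(a)]]);L[...,:2]=(P[...,:2]-o)@R
def show(m,n):
    k,lab,stt,ce=cv2.connectedComponentsWithStats(m.astype(np.uint8))
    for i in range(1,k):
        if stt[i,4]>60:
            q=L[lab==i];print(n,ce[i].round(),stt[i,4],*[np.percentile(q[:,j],[2,50,98]).round(4) for j in range(3)])
near=(abs(L[...,0]+.07)<.06)
show(near&(abs(L[...,1])<.07)&(L[...,2]>.04)&(L[...,2]<.055),"lugs")
show(near&(abs(L[...,1])<.07)&(L[...,2]>.033)&(L[...,2]<.0405),"floor")
show((abs(L[...,0])<.2)&(abs(L[...,1])<.13)&(L[...,2]>.14)&(L[...,2]<.22),"tube")
E
```

```text
t 5.15 p [0.4812 0.1253 0.1986] F [ 0.54 -0.92 -4.52] w 0.0299 g 40.0
tube [276. 228.] 14085 [-0.0911 -0.0689 -0.0463] [-0.0362  0.0198  0.0766] [0.1873 0.1986 0.2156]
tube [532. 229.] 1145 [0.1106 0.1154 0.1224] [-0.0228  0.0031  0.0265] [0.1401 0.1426 0.1443]
tube [432. 239.] 2097 [0.0274 0.0323 0.0412] [-0.0285  0.0033  0.0288] [0.1537 0.1622 0.1648]
tube [276. 377.] 1187 [-0.0834 -0.0691 -0.0544] [-0.0819 -0.0727 -0.0638] [0.1974 0.1986 0.1997]
```

View pics/w2.png

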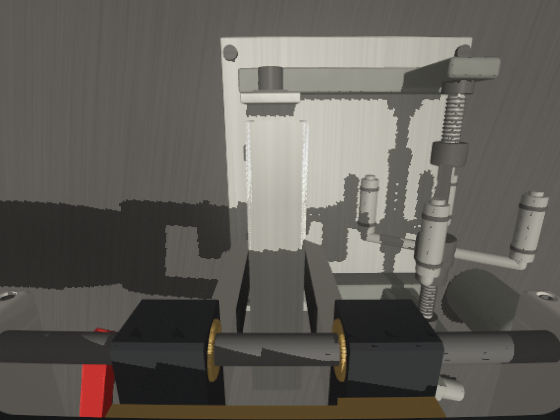

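The wrist view shows the tube in the jaws over the jig, with its left end at px (277,120). The left pad plate is at (270,97) and the bed corner at (222,38). I'll use the bed edges and pad to refine the jig frame.

```bash
python3 - <<'E'
from h import *
z=np.load("w2.npz");p,d=z["p"],z["d"];c={k:z[k] for k in("mtx","D","view")}
P=pts(d,c);L=P.copy();o=np.array(jig(0,0,0)[:2]);a=np.radians(11.7);R=np.array([[np.cos(a),-np.sin(a)],[np.sin(a),np.cos(a)]]);L[...,:2]=(P[...,:2]-o)@R
bed=(L[...,2]>.007)&(L[...,2]<.018)&(p.max(-1)>120)
xs=[];
for r in range(55,200,5):
    k=np.where(bed[r,200:250])[0]
    if len(k): xs.append((200+k[0],r))
W=onplane(xs,.012,c);w=(W[:,:2]-o)@R;print("front edge",np.polyfit(w[:,1],w[:,0],1),w[:,0].std())
ys=[]
for u in range(240,460,10):
    k=np.where(bed[20:70,u])[0]
    if len(k): ys.append((u,20+k[0]))
W=onplane(ys,.012,c);w=(W[:,:2]-o)@R;print("left edge",np.polyfit(w[:,0],w[:,1],1),w[:,1].std())
def q(n,m):
    v=L[m];print(n,len(v),*[np.percentile(v[:,j],[2,50,98]).round(4) for j in range(3)])
m=np.zeros(d.shape,bool);m[85:110,236:304]=1
q("pad",m&(L[...,2]>.06)&(L[...,2]<.09))
m[:]=0;m[110:250,240:310]=1
q("tube top",m&(L[...,2]>.19)&(L[...,2]<.205))
E
python3 - <<'E'
from h import *
# top view lugs, at the top camera
z=np.load("top1.npz");p,d=z["p"],z["d"];c=viewer.calibration("top");P=pts(d,c)
o=np.array(jig(0,0,0)[:2]);a=np.radians(11.7);R=np.array([[np.cos(a),-np.sin(a)],[np.sin(a),np.cos(a)]]);L=P.copy();L[...,:2]=(P[...,:2]-o)@R
for s in(1,-1):
    m=(abs(L[...,1]-s*.045)<.01)&(abs(L[...,0]+.07)<.05)&(L[...,2]>.043)&(L[...,2]<.06);print(np.sort(L[m][:,0]).round(3),L[m][:,1].mean())
E
```

```text
front edge [-0.00715052 -0.12262782] 0.00042134667997879854
left edge [0.00722947 0.15473776] 0.0005581412255787031
pad 819 [-0.0981 -0.0743 -0.0503] [0.0903 0.0957 0.1054] [0.0608 0.0766 0.0783]
tube top 7745 [-0.0832 -0.0689 -0.0543] [0.0139 0.0481 0.0771] [0.1973 0.1985 0.1998]
[-0.1   -0.1   -0.1   -0.099 -0.099 -0.098 -0.098 -0.097 -0.097 -0.096
 -0.096 -0.095 -0.094 -0.094 -0.094 -0.093 -0.092 -0.055 -0.054 -0.054
 -0.053 -0.053 -0.052 -0.052 -0.051 -0.051 -0.051 -0.05  -0.05  -0.049
 -0.049 -0.048 -0.047 -0.047 -0.047 -0.045] 0.046424369716793104
[-0.1   -0.1   -0.099 -0.098 -0.097 -0.097 -0.096 -0.095 -0.094 -0.094
 -0.093 -0.092 -0.092 -0.083 -0.078 -0.059 -0.054 -0.053 -0.052 -0.052
 -0.051 -0.051 -0.051 -0.05  -0.049 -0.049 -0.048 -0.048 -0.047 -0.047
 -0.046 -0.046 -0.046] -0.0447625969917958
```

View pics/s2.png

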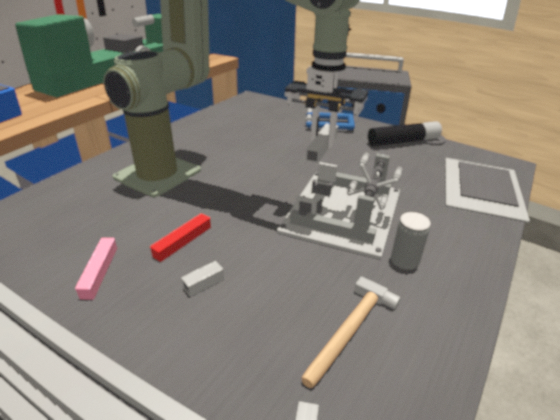

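The scene view shows the gripper over the jig, with nothing disturbed. The measures of the rests' x position disagree by about 4 mm. I'll move sideways so the wrist camera sees the rests directly.

>>> apply_moves(steps=[0,-0.27,0,0,0,0,-0.7,0,-0.27,0,0,0,0,-0.7,0,-0.27,0,0,0,0,-0.7,0,-0.27,0,0,0,0,-0.7])

```text
t: 5.75
tcp_pos: [0.4027, 0.1094, 0.1997]
eef_rot: [0.632, 0.775, 0.001, 0.001]
wrist_force: [0.5, -0.4, -3.1]
width: 0.0296
grip_force: 40.0
```

```bash
python3 - <<'E'
from h import *
st();p,d,c=cap("wrist");np.savez("w3.npz",p=p,d=d,**{k:np.array(c[k]) for k in c})
V=np.array(c["view"]);print("cam",-V[:3,:3].T@V[:3,3])
P=pts(d,c);L=P.copy();o=np.array(jig(0,0,0)[:2]);a=np.radians(11.7);R=np.array([[np.cos(a),-np.sin(a)],[np.sin(a),np.cos(a)]]);L[...,:2]=(P[...,:2]-o)@R
for s in(1,-1):
    m=(abs(L[...,1]-s*.045)<.012)&(abs(L[...,0]+.07)<.05)&(L[...,2]>.043)&(L[...,2]<.055)
    v=L[m];print(s,len(v),"z",np.percentile(v[:,2],[5,50,95]).round(4) if len(v) else"")
    if len(v)>20:
        for b in(v[v[:,0]<-.073],v[v[:,0]>-.073]):print(np.percentile(b[:,0],[3,50,97]).round(4),np.percentile(b[:,1],[3,50,97]).round(4))
q=L[(abs(L[...,0]+.15)<.05)&(L[...,2]>.19)&(L[...,2]<.205)&(L[...,1]>.01)];print("tube",*[np.percentile(q[:,j],[1,50,99]).round(4) for j in range(3)])
cv2.imwrite("pics/w3.png",p[...,::-1])
E
```

```text
t 5.75 p [0.4027 0.1094 0.1997] F [ 0.52 -0.36 -3.09] w 0.0296 g 40.0
cam [0.38596033 0.19118612 0.35375549]
1 270 z [0.045  0.0467 0.0478]
[-0.1007 -0.0968 -0.0929] [0.0389 0.0456 0.0523]
[-0.0555 -0.0519 -0.0477] [0.0389 0.0461 0.0523]
-1 230 z [0.0443 0.0465 0.0477]
[-0.1001 -0.0963 -0.0925] [-0.0517 -0.0446 -0.0376]
[-0.0541 -0.0505 -0.0462] [-0.0504 -0.0438 -0.0374]
tube [-0.1635 -0.149  -0.1341] [0.0108 0.0474 0.0779] [0.1982 0.1997 0.2011]
```

View pics/w3.png

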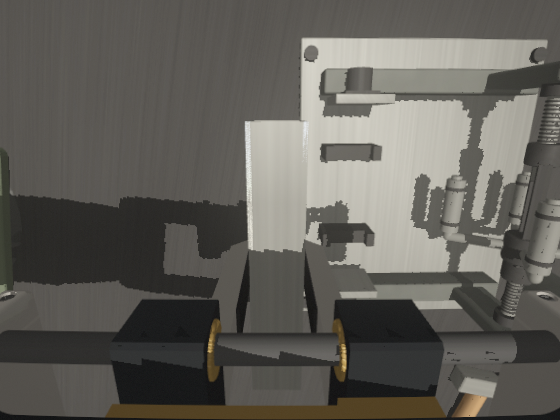

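The rests are now visible at px (348,152) and (347,235), both empty. They give a seat centre at world (0.4761, 0.1275) and a yaw of about 12.2°.

```bash
sed -i 's/o=np.array(\[.5484,.1419\]);a=np.radians(11.7)/o=np.array([.5445,.1423]);a=np.radians(12.2)/' h.py; python3 -c "
from h import *
S=jig(-.07,-.0008,.2);print(S,'hub',jig(.07,0,.105));go(S[:2]+(.2,12.2),S[:2]+(.1,12.2),S[:2]+(.072,12.2))"
```

```text
(np.float64(0.4762499472371376), np.float64(0.12672533153269394), 0.2) hub (np.float64(0.6129191126000267), np.float64(0.1570927357518772), 0.105)
[0.0065, 0.2516, -0.0005, 0.0007, 0.0001, -0.0031]
[0.0066, 0.2509, 0.3329, 0.0007, 0.0001, -0.0031]
[0.0066, 0.2507, 0.4262, 0.0007, 0.0001, -0.0031]
```

>>> apply_moves(steps=[0.0065,0.251,0,0.0007,0,-0.003,-0.7,0.0065,0.251,0,0.0007,0,-0.003,-0.7,0.0065,0.251,0.1,0.0007,0,-0.003,-0.7,0.0065,0.251,0.25,0.0007,0,-0.003,-0.7,0.0065,0.251,0.36,0.0007,0,-0.003,-0.7,0.0065,0.251,0.36,0.0007,0,-0.003,-0.7,0.0065,0.251,0.36,0.0007,0,-0.003,-0.7])

```text
t: 6.68
tcp_pos: [0.4761, 0.1273, 0.0923]
eef_rot: [0.628, 0.778, 0.0, 0.0]
wrist_force: [0.8, -0.4, -3.1]
width: 0.0298
grip_force: 40.0
```

```bash
python3 -c "
from h import *
st();S=jig(-.07,-.0008,.2);go(S[:2]+(.072,12.2),S[:2]+(.067,12.2),S[:2]+(.2,12.2))"
```

```text
t 6.675 p [0.4761 0.1273 0.0923] F [ 0.85 -0.44 -3.08] w 0.0298 g 40.0
[-0.002, -0.0001, 0.0678, 0.0001, 0.0001, 0.0003]
[-0.002, -0.0001, 0.0844, 0.0001, 0.0001, 0.0003]
[-0.0022, 0.0001, -0.3589, 0.0001, 0.0001, 0.0003]
```

Underside is now about 62 mm above the table; lowering slowly.

>>> apply_moves(steps=[-0.001,0,0.03,0,0,0,-0.7,-0.001,0,0.055,0,0,0,-0.7,-0.001,0,0.074,0,0,0,-0.7,-0.001,0,0.08,0,0,0,-0.7,-0.001,0,0.083,0,0,0,-0.7,-0.001,0,0.083,0,0,0,-0.7])

```text
t: 7.42
tcp_pos: [0.4739, 0.1269, 0.0669]
eef_rot: [0.628, 0.779, -0.001, -0.001]
wrist_force: [-3.8, 0.1, 5.4]
width: 0.03
grip_force: 40.0
```

>>> apply_moves(steps=[-0.001,0,0.083,0,0,0,-0.2,-0.001,0,0.083,0,0,0,-0.1,-0.001,0,0.083,0,0,0,-0.1,-0.001,0,0.083,0,0,0,-0.1,-0.001,0,-0.1,0,0,0,-0.1,-0.001,0,-0.3,0,0,0,-0.1,-0.001,0,-0.36,0,0,0,-0.1,-0.001,0,-0.36,0,0,0,-0.1])

```text
t: 8.43
tcp_pos: [0.4767, 0.1269, 0.1768]
eef_rot: [0.628, 0.779, 0.001, 0.002]
wrist_force: [-0.3, 0.5, -0.5]
width: 0.0421
grip_force: 0.0
```

```bash
python3 - <<'E'
from h import *
st();p,d,c=cap("wrist")
P=pts(d,c);L=P.copy();o=np.array(jig(0,0,0)[:2]);a=np.radians(12.2);R=np.array([[np.cos(a),-np.sin(a)],[np.sin(a),np.cos(a)]]);L[...,:2]=(P[...,:2]-o)@R
m=((abs(L[...,0]+.07)<.04)&(abs(L[...,1])<.095)&(L[...,2]>.062)&(L[...,2]<.072)).astype(np.uint8)
cs,_=cv2.findContours(m,0,1);k=max(cs,key=cv2.contourArea)
W=onplane(k.reshape(-1,2),.067,c)[:,:2];w=((W-o)@R).astype(np.float32);print(cv2.minAreaRect(w),"z",np.median(L[m>0][:,2]))
for e in(-.054,-.04,.04,.054):
    q=(abs(L[...,0]+.07)<.045)&(abs(abs(L[...,1])-.045)<.01)&(L[...,2]>.042)&(L[...,2]<.055)
v=L[q];print("lugs",len(v),[np.percentile(b,[2,50,98]).round(4) for b in(v[v[:,0]<-.07][:,0],v[v[:,0]>-.07][:,0]) if len(b)])
cv2.imwrite("pics/w4.png",p[...,::-1])
E
```

```text
t 8.425 p [0.4767 0.1269 0.1768] F [-0.3   0.51 -0.5 ] w 0.0421 g 0.0
((-0.07064767926931381, 0.00032605230808258057), (0.029987841844558716, 0.1596250832080841), 0.08839931339025497) z 0.06678094704826246
lugs 539 [array([-0.0964, -0.0925, -0.0887]), array([-0.0505, -0.0467, -0.043 ])]
```

View pics/w4.png

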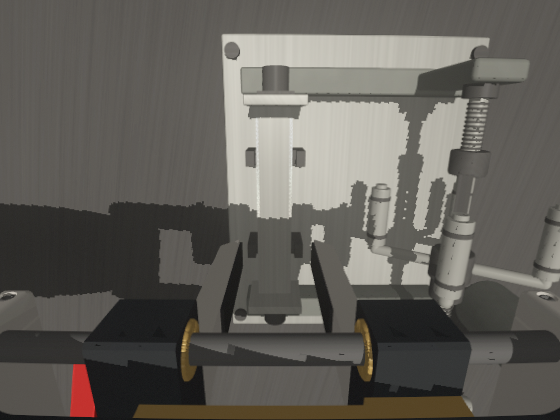

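The tube sits in both rests, with its top at z 66.8 mm and its centre within 1 mm of the seat. The pads are clear at px (275,99) and (273,297). Next is the upper near sleeve, px (455,235).

```bash
cat >> h.py <<'E'
def sl(e): # TCP target for sleeve at elevation e deg
    e=np.radians(e);return jig(.07+.06*np.cos(e),0,.105+.06*np.sin(e)+.006)+(12.2,)
E
python3 -c "
from h import *
x=sl(122);go((.4767,.1269,.22,12.2),x[:2]+(.225,12.2),x)"
```

```text
[-0.0005, 0.005, -0.1507, -0.0, 0.0001, 0.0003]
[0.0015, 0.364, -0.1674, -0.0, 0.0001, 0.0003]
[0.0016, 0.3641, 0.043, -0.0, 0.0001, 0.0003]
```

>>> apply_moves(steps=[0,0,-0.16,0,0,0,-0.1,0.001,0.18,-0.167,0,0,0,-0.1,0.001,0.364,-0.167,0,0,0,-0.1,0.001,0.364,-0.167,0,0,0,-0.1,0.001,0.364,-0.05,0,0,0,-0.1,0.001,0.364,0.043,0,0,0,-0.1,0.001,0.364,0.043,0,0,0,-0.1,0.001,0.364,0.043,0,0,0,-0.1])

```text
t: 9.48
tcp_pos: [0.581, 0.1501, 0.1613]
eef_rot: [0.628, 0.779, -0.001, -0.001]
wrist_force: [0.4, -0.3, 0.6]
width: 0.0425
grip_force: 0.0
```

>>> apply_moves(steps=[0,0,0,0,0,0,-1,0,0,0,0,0,0,-1,0,0,0,0,0,0,-1,0,0,0,0,0,0,-1], newtons=40)

```text
t: 9.98
tcp_pos: [0.5825, 0.1503, 0.1618]
eef_rot: [0.628, 0.778, 0.0, 0.0]
wrist_force: [1.6, 0.5, 0.9]
width: 0.0149
grip_force: 40.0
```

```bash
python3 -c "
from h import *
st();print(sl(122));go(*[sl(e) for e in range(122,-20,-12)])"
```

```text
t 9.975 p [0.5825 0.1503 0.1618] F [1.56 0.47 0.92] w 0.0149 g 40.0
(np.float64(0.581842021907031), np.float64(0.15037363091276493), np.float64(0.16188288576938556), 12.2)
[0.0006, -0.0022, -0.0003, 0.0003, 0.0, 0.0002]
[0.0006, 0.0354, -0.0186, 0.0003, 0.0, 0.0002]
[0.0005, 0.076, -0.0286, 0.0003, 0.0, 0.0002]
[0.0005, 0.1177, -0.0301, 0.0003, 0.0, 0.0002]
[0.0005, 0.1589, -0.0228, 0.0003, 0.0, 0.0002]
[0.0005, 0.1977, -0.0071, 0.0003, 0.0, 0.0002]
[0.0004, 0.2323, 0.0163, 0.0003, 0.0, 0.0002]
[0.0004, 0.2613, 0.0464, 0.0003, 0.0, 0.0002]
[0.0004, 0.2835, 0.0819, 0.0003, 0.0, 0.0002]
[0.0004, 0.2977, 0.1212, 0.0003, 0.0, 0.0002]
[0.0004, 0.3035, 0.1626, 0.0003, 0.0, 0.0002]
[0.0004, 0.3006, 0.2043, 0.0003, 0.0, 0.0002]
```

>>> apply_moves(steps=[0,0.017,-0.01,0,0,0,-1,0,0.035,-0.0186,0,0,0,-1,0,0.055,-0.025,0,0,0,-1,0,0.076,-0.0286,0,0,0,-1,0,0.097,-0.03,0,0,0,-1,0,0.118,-0.03,0,0,0,-1,0,0.138,-0.027,0,0,0,-1,0,0.159,-0.023,0,0,0,-1])

```text
t: 10.98
tcp_pos: [0.6257, 0.1596, 0.1688]
eef_rot: [0.628, 0.779, -0.004, -0.003]
wrist_force: [-8.4, -1.6, 8.7]
width: 0.0149
grip_force: 40.0
```

```bash
cat >> h.py <<'E'
def ang():
    s=bot.get_state();p=s["tcp_pos"];h=np.array(jig(.07,0,.105));u=np.array(jig(1.07,0,0))-np.array(jig(.07,0,0));d=p-[0,0,.006]-h
    x=d@u;z=d[2];e=np.arctan2(z,x);F=s["wrist_force"];t=u*np.sin(e)+np.array([0,0,-np.cos(e)]);r=u*np.cos(e)+np.array([0,0,np.sin(e)])
    print("e",round(np.degrees(e),2),"r",round(np.hypot(x,z),4),"Ft",round(-F@t,2),"Fr",round(F@r,2),"w",round(s["width"],4),"t",round(s["t"],2))
E
python3 -c "
from h import *
ang();st();go(*[sl(e) for e in range(74,-20,-6)])"
```

```text
e 77.28 r 0.0593 Ft 10.23 Fr 6.61 w 0.0149 t 10.97
t 10.975 p [0.6257 0.1596 0.1688] F [-8.38 -1.61  8.7 ] w 0.0149 g 40.0
[0.0009, 0.0117, 0.0003, -0.0028, 0.0002, 0.0003]
[0.0009, 0.0315, 0.007, -0.0028, 0.0002, 0.0003]
[0.0009, 0.0506, 0.0157, -0.0028, 0.0002, 0.0003]
[0.0009, 0.0686, 0.0263, -0.0028, 0.0002, 0.0003]
[0.0009, 0.0854, 0.0387, -0.0028, 0.0002, 0.0003]
[0.0009, 0.1009, 0.0529, -0.0028, 0.0002, 0.0003]
[0.0009, 0.1147, 0.0685, -0.0028, 0.0002, 0.0003]
[0.0009, 0.1269, 0.0856, -0.0028, 0.0002, 0.0003]
[0.0009, 0.1372, 0.1038, -0.0028, 0.0002, 0.0003]
[0.0009, 0.1456, 0.123, -0.0028, 0.0002, 0.0003]
[0.0009, 0.1519, 0.143, -0.0028, 0.0002, 0.0003]
[0.0009, 0.156, 0.1635, -0.0028, 0.0002, 0.0003]
[0.0009, 0.158, 0.1843, -0.0028, 0.0002, 0.0003]
[0.0009, 0.1579, 0.2053, -0.0028, 0.0002, 0.0003]
[0.0009, 0.1555, 0.2261, -0.0028, 0.0002, 0.0003]
[0.0009, 0.151, 0.2465, -0.0028, 0.0002, 0.0003]
```

>>> apply_moves(steps=[0,0.01,0.0032,0,0,0,-1,0,0.0198,0.0067,0,0,0,-1,0,0.0295,0.0108,0,0,0,-1,0,0.0389,0.0154,0,0,0,-1])

```text
t: 11.48
tcp_pos: [0.6379, 0.1622, 0.1645]
eef_rot: [0.628, 0.779, -0.003, -0.002]
wrist_force: [-6.5, -1.8, 8.3]
width: 0.0153
grip_force: 40.0
```

```bash
python3 -c "
from h import *
ang()
b=np.array(sl(62)[:3]);u=np.array([np.cos(np.radians(12.2)),np.sin(np.radians(12.2)),0])
for e in range(59,-14,-3):
  d=np.array(sl(e)[:3])-b;print(e,(d@u/.3).round(4),(-d[2]/.3).round(4))"
```

```text
e 64.52 r 0.0593 Ft 9.66 Fr 4.54 w 0.0153 t 11.47
59 0.0091 0.0052
56 0.0179 0.0108
53 0.0265 0.0169
50 0.0347 0.0234
47 0.0425 0.0303
44 0.05 0.0377
41 0.057 0.0454
38 0.0637 0.0535
35 0.0699 0.0619
32 0.0757 0.0706
29 0.081 0.0796
26 0.0859 0.0889
23 0.0902 0.0984
20 0.094 0.1082
17 0.0974 0.1181
14 0.1002 0.1282
11 0.1024 0.1384
8 0.1042 0.1488
5 0.1053 0.1592
2 0.106 0.1696
-1 0.1061 0.1801
-4 0.1056 0.1905
-7 0.1046 0.201
-10 0.1031 0.2113
-13 0.101 0.2216
```

>>> apply_moves(steps=[0,0.0091,0.0052,0,0,0,-1,0,0.0179,0.0108,0,0,0,-1,0,0.0265,0.0169,0,0,0,-1,0,0.0347,0.0234,0,0,0,-1,0,0.0425,0.0303,0,0,0,-1,0,0.05,0.0377,0,0,0,-1,0,0.057,0.0454,0,0,0,-1])

```text
t: 12.35
tcp_pos: [0.6556, 0.1659, 0.1514]
eef_rot: [0.628, 0.779, -0.002, -0.001]
wrist_force: [-5.8, -2.1, 8.2]
width: 0.0149
grip_force: 40.0
```

```bash
python3 -c "
from h import *
ang()
b=np.array(sl(41)[:3]);u=np.array([np.cos(np.radians(12.2)),np.sin(np.radians(12.2)),0])
for e in range(38,-14,-3):
  d=np.array(sl(e)[:3])-b;print(e,(d@u/.3).round(4),(-d[2]/.3).round(4))"
```

```text
e 42.84 r 0.0594 Ft 10.21 Fr 1.1 w 0.0149 t 12.35
38 0.0067 0.0081
35 0.0129 0.0165
32 0.0187 0.0252
29 0.024 0.0342
26 0.0288 0.0435
23 0.0332 0.0531
20 0.037 0.0628
17 0.0403 0.0727
14 0.0431 0.0828
11 0.0454 0.0931
8 0.0471 0.1034
5 0.0483 0.1138
2 0.0489 0.1242
-1 0.049 0.1347
-4 0.0486 0.1452
-7 0.0476 0.1556
-10 0.046 0.1659
-13 0.0439 0.1762
```

>>> apply_moves(steps=[0,0.0067,0.0081,0,0,0,-1,0,0.0129,0.0165,0,0,0,-1,0,0.0187,0.0252,0,0,0,-1,0,0.024,0.0342,0,0,0,-1,0,0.0288,0.0435,0,0,0,-1,0,0.0332,0.0531,0,0,0,-1,0,0.037,0.0628,0,0,0,-1])

```text
t: 13.22
tcp_pos: [0.6672, 0.1684, 0.133]
eef_rot: [0.628, 0.779, -0.001, -0.0]
wrist_force: [-4.0, -1.2, 8.6]
width: 0.0151
grip_force: 40.0
```

```bash
python3 -c "
from h import *
ang()"
```

```text
e 21.67 r 0.0596 Ft 9.5 Fr -0.67 w 0.0151 t 13.22
```

>>> apply_moves(steps=[0,0.0033,0.0099,0,0,0,-1,0,0.0061,0.02,0,0,0,-1,0,0.0084,0.0303,0,0,0,-1,0,0.0101,0.0406,0,0,0,-1,0,0.0113,0.051,0,0,0,-1,0,0.0119,0.0614,0,0,0,-1,0,0.012,0.0719,0,0,0,-1,0,0.0116,0.0824,0,0,0,-1])

```text
t: 14.22
tcp_pos: [0.6715, 0.1693, 0.109]
eef_rot: [0.628, 0.779, -0.0, 0.0]
wrist_force: [-2.7, -1.1, 9.3]
width: 0.015
grip_force: 40.0
```

```bash
python3 -c "
from h import *
ang();st()
a=sl(5)
go(a[:2]+(.13,12.2),a[:2]+(.235,12.2),sl(88)[:2]+(.235,12.2),sl(88))"
```

```text
e -1.9 r 0.0599 Ft 9.22 Fr -3.16 w 0.015 t 14.22
t 14.225 p [0.6715 0.1693 0.109 ] F [-2.68 -1.12  9.32] w 0.015 g 40.0
[0.0014, -0.0002, -0.0699, 0.0001, 0.0003, 0.0003]
[0.0011, -0.0002, -0.4199, 0.0001, 0.0003, 0.0003]
[0.0013, -0.1924, -0.42, 0.0001, 0.0003, 0.0003]
[0.0015, -0.1925, -0.2065, 0.0001, 0.0003, 0.0003]
```

>>> apply_moves(steps=[0,0,0,0,0,0,-0.2,0,0,0,0,0,0,-0.2,0,0,-0.2,0,0,0,-0.2,0,0,-0.4,0,0,0,-0.2,0,-0.1,-0.43,0,0,0,-0.2,0,-0.1925,-0.43,0,0,0,-0.2,0,-0.1925,-0.43,0,0,0,-0.2,0,-0.1925,-0.3,0,0,0,-0.2])

```text
t: 15.22
tcp_pos: [0.6176, 0.1577, 0.1995]
eef_rot: [0.628, 0.778, 0.003, 0.003]
wrist_force: [0.3, 0.3, -0.2]
width: 0.0376
grip_force: 0.0
```

```bash
python3 -c "
from h import *
st();go(sl(88))"
```

```text
t 15.225 p [0.6176 0.1577 0.1995] F [ 0.28  0.29 -0.22] w 0.0376 g 0.0
[0.0014, -0.0092, 0.0951, 0.0024, 0.0003, 0.0002]
```

>>> apply_moves(steps=[0,0,0.086,0,0,0,-0.2,0,0,0.086,0,0,0,-0.2,0,0,0.086,0,0,0,-1,0,0,0.086,0,0,0,-1,0,0,0.086,0,0,0,-1,0,0,0.086,0,0,0,-1])

```text
t: 15.98
tcp_pos: [0.6144, 0.1572, 0.1716]
eef_rot: [0.628, 0.779, -0.0, -0.0]
wrist_force: [-2.0, -0.5, 5.4]
width: 0.0147
grip_force: 40.0
```

```bash
python3 -c "
from h import *
st();ang()
b=np.array(sl(88)[:3]);u=np.array([np.cos(np.radians(12.2)),np.sin(np.radians(12.2)),0])
for e in range(85,-14,-3):
  d=np.array(sl(e)[:3])-b;print(e,(d@u/.3).round(4),(-d[2]/.3).round(4))"
```

```text
t 15.975 p [0.6144 0.1572 0.1716] F [-2.04 -0.45  5.36] w 0.0147 g 40.0
e 88.59 r 0.0606 Ft 2.22 Fr 5.3 w 0.0147 t 15.97
85 0.0105 0.0006
82 0.0209 0.0018
79 0.0312 0.0036
76 0.0414 0.0058
73 0.0515 0.0086
70 0.0614 0.0119
67 0.0712 0.0158
64 0.0807 0.0201
61 0.09 0.025
58 0.099 0.0303
55 0.1077 0.036
52 0.1162 0.0423
49 0.1242 0.0489
46 0.132 0.056
43 0.1393 0.0635
40 0.1462 0.0713
37 0.1527 0.0795
34 0.1588 0.088
31 0.1645 0.0969
28 0.1696 0.106
25 0.1743 0.1154
22 0.1785 0.125
19 0.1821 0.1348
16 0.1853 0.1448
13 0.1879 0.1549
10 0.19 0.1651
7 0.1915 0.1755
4 0.1925 0.1859
1 0.193 0.1964
-2 0.1929 0.2069
-5 0.1923 0.2173
-8 0.1911 0.2277
-11 0.1893 0.238
```

>>> apply_moves(steps=[0,0.0105,0.0006,0,0,0,-1,0,0.0209,0.0018,0,0,0,-1,0,0.0312,0.0036,0,0,0,-1,0,0.0414,0.0058,0,0,0,-1,0,0.0515,0.0086,0,0,0,-1,0,0.0614,0.0119,0,0,0,-1,0,0.0712,0.0158,0,0,0,-1])

```text
t: 16.85
tcp_pos: [0.634, 0.1614, 0.1675]
eef_rot: [0.628, 0.779, -0.002, -0.001]
wrist_force: [-6.9, -2.6, 10.2]
width: 0.0151
grip_force: 40.0
```

```bash
python3 -c "
from h import *
ang();st()"
```

```text
e 69.12 r 0.0605 Ft 10.47 Fr 6.89 w 0.0151 t 16.85
t 16.85 p [0.634  0.1614 0.1675] F [-6.94 -2.59 10.17] w 0.0151 g 40.0
```

>>> apply_moves(steps=[0,0.0095,0.0043,0,0,0,-1,0,0.0188,0.0092,0,0,0,-1,0,0.0278,0.0145,0,0,0,-1,0,0.0365,0.0202,0,0,0,-1,0,0.045,0.0265,0,0,0,-1,0,0.053,0.0331,0,0,0,-1,0,0.0608,0.0402,0,0,0,-1])

```text
t: 17.73
tcp_pos: [0.6521, 0.1653, 0.1562]
eef_rot: [0.628, 0.779, -0.001, -0.001]
wrist_force: [-7.7, -2.6, 12.4]
width: 0.0151
grip_force: 40.0
```

```bash
python3 -c "
from h import *
ang();st()"
```

```text
e 48.45 r 0.0604 Ft 14.3 Fr 3.94 w 0.0151 t 17.73
t 17.725 p [0.6521 0.1653 0.1562] F [-7.72 -2.59 12.43] w 0.0151 g 40.0
```

>>> apply_moves(steps=[0,0.0037,0.0037,0,0,0,-1,0,0.0073,0.0075,0,0,0,-1,0,0.0108,0.0114,0,0,0,-1])

```text
t: 18.1
tcp_pos: [0.6552, 0.1659, 0.1531]
eef_rot: [0.628, 0.779, -0.001, -0.001]
wrist_force: [-7.2, -2.3, 13.6]
width: 0.0151
grip_force: 40.0
```

```bash
python3 -c "
from h import *
ang();st()"
```

```text
e 44.22 r 0.0603 Ft 15.0 Fr 4.11 w 0.0151 t 18.1
t 18.1 p [0.6552 0.1659 0.1531] F [-7.19 -2.28 13.61] w 0.0151 g 40.0
```

>>> apply_moves(steps=[0,0.0034,0.0039,0,0,0,-1,0,0.0067,0.0079,0,0,0,-1,0,0.0099,0.012,0,0,0,-1])

```text
t: 18.48
tcp_pos: [0.6582, 0.1665, 0.1497]
eef_rot: [0.628, 0.779, -0.001, -0.001]
wrist_force: [-7.7, -3.1, 14.1]
width: 0.0146
grip_force: 40.0
```

```bash
python3 -c "
from h import *
ang();st()"
```

```text
e 39.96 r 0.0603 Ft 16.07 Fr 2.85 w 0.0146 t 18.48
t 18.475 p [0.6582 0.1665 0.1497] F [-7.67 -3.06 14.15] w 0.0146 g 40.0
```

Resistance is about 6 N above free running, so roughly 55 N of clamping, which is snug. I'll ease off, release and retreat.

>>> apply_moves(steps=[0,-0.004,-0.005,0,0,0,-1,0,-0.005,-0.006,0,0,0,-1,0,-0.005,-0.006,0,0,0,-0.2,0,-0.005,-0.006,0,0,0,-0.2,0,-0.005,-0.006,0,0,0,-0.2,0,-0.005,-0.1,0,0,0,-0.2,0,-0.005,-0.3,0,0,0,-0.2,0,-0.005,-0.4,0,0,0,-0.2])

```text
t: 19.48
tcp_pos: [0.6589, 0.1669, 0.27]
eef_rot: [0.628, 0.779, 0.001, 0.001]
wrist_force: [1.0, 0.5, 0.4]
width: 0.0375
grip_force: 0.0
```

```bash
python3 - <<'E'
from h import *
st();p,d,c=cap("top");cv2.imwrite("pics/t5.png",cv2.resize(p[100:260,130:420,::-1],None,fx=2.7,fy=2.7,interpolation=cv2.INTER_CUBIC))
P=pts(d,c);o=np.array(jig(0,0,0)[:2]);a=np.radians(12.2);R=np.array([[np.cos(a),-np.sin(a)],[np.sin(a),np.cos(a)]]);L=P.copy();L[...,:2]=(P[...,:2]-o)@R
m=(abs(L[...,0]+.07)<.025)&(abs(L[...,1])<.079)&(L[...,2]>.058)&(L[...,2]<.075);v=L[m];print(len(v),v.mean(0))
E
```

```text
t 19.475 p [0.6589 0.1669 0.27  ] F [0.97 0.48 0.44] w 0.0375 g 0.0
597 [-0.07011494 -0.01179135  0.06672625]
```

View pics/t5.png

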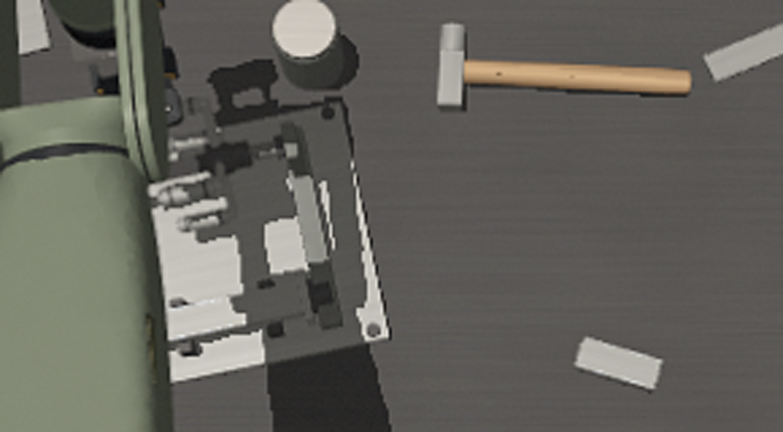

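The top view shows the tube in the rests with the right pad against its end (crop px 310,295). The gripper is clear, and the can, hammer and offcut are where they were.

```bash
python3 -c "
from h import *
print(bot.hand_in())"
```

```text
the job is handed in; nothing more can be done
None
```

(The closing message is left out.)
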